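# Close the board carrier and lock its cover with the pin

## Robot

A 6-joint arm with a two-finger parallel gripper is mounted at the origin on the work surface. World frame = base frame: x ahead of the robot, y to its left, z up, the work surface at z = 0. Lengths are in m, angles in rad, forces in N, time in s.
With the tool pointing down it reaches from about 0.425 to 0.95 m from the base axis. Payload 3.5 kg.
Tool frame: the origin (TCP) lies at the very end of the fingers, on their centre line; the grasp point (between the pads) lies 19 mm behind it (ctrl.pinch_z is the distance from the TCP to the grasp point, in m); z points along the fingers, y is the line along which they close (so a half turn about z gives the same grasp; the last joint's range is limited). The gripper opens to 85 mm and grips with 20 to 120 N. Pads are 22 mm wide; open, the fingers measure 114 mm over their backs; the gripper's body (76 mm by 85 mm) begins 54 mm behind the grasp point. The pads swing forward as they close: fully open they stand 13 mm farther back than shut.
Start: joints at [-1.371, 0.286, 1.577, -0, 1.279, -0.15], TCP at [0.231, -0.634, 0.231] pointing down, gripper open.
Joint ranges: [-2.77, 2.77], [-0.9, 2.22], [0.21, 2.48], [-1.53, 4.67], [0.24, 2.81], [-2.84, 2.84]. Speed limits (rad/s): [2.79, 2.79, 3.14, 3.14, 3.14, 3.14].

## Interface

Orientations are given as a unit quaternion [x, y, z, w].
In Python, from plant import ctrl gives the robot as it stands. The module is installed in compiled form; this text tells all that it offers.
- The arm moves only by the shell command python3 -m crank 'ROWS' [OPENING] [FORCE]. ROWS is JSON, a list of rows, each a list of 6 numbers: the shift along the tool's x, y, z in cm, then the turn, a rotation vector about the tool's x, y, z in rad. In form: [[tx, ty, tz, rx, ry, rz], ...]. A call has 1 to 10 rows; each row is the pose to reach, as a shift and turn from the pose commanded when the call began, along the tool's axes at that moment; what a row does not reach only later rows make up. A row lasts 1/10 s, in which the tool goes at most 50 mm and 8.59 degrees, less where a joint would pass 70% of its speed; a pose out of reach is approached as far as the arm can. A call with a gripper value outside its range is refused whole. OPENING is the opening, from 0 (shut) to 1 (fully open), set as the call begins (- or left out, the last holds). The fingers move at their own pace and stop on an object; FORCE is the grip in N (left out, the last holds). Time passes only in rows, so rows that repeat a pose let the fingers close. It gives the time, the measured TCP pose, the force, the opening and the grip force at its end, in the units of the state.
- ctrl.get_state(): the state, without advancing time (a new reading comes with each control period).
- ctrl.read_camera(name): name is "scene" or "top" or "wrist"; returns (picture, depth): 420x560x3 uint8, blue, green, red; 420x560 float32, m along the optical axis (not along the pixel's ray), 0 where there is no reading.
- ctrl.camera_info(name): a dict with "K" (3x3 intrinsics, pixels), "origin" and "orientation" of the camera in the world. Camera axes: x right, y down, z forward; pixel columns grow to the right and rows downward; lengths in m; the calibration is good to about 2 mm. A picture is of the moment at which its call begins: read the wrist's pose just before it. camera_info takes no time and is no camera call; for the wrist camera it gives the pose at the moment of the call.
- ctrl.sign_off(): hands the job in; it is judged then, once.
The state is a dict: "time": time; "qpos": joint angles; "dq": joint speeds; "joint_efforts": joint torques, N m; "eef_pos": TCP position; "tcp_rot": TCP orientation; "contact_force": force on the tool from outside, world axes, zero at the start; "wrist_torque": the same for the moment, N m; "opening": opening from 0.0 (shut) to 1.0 (fully open); "finger_force": force on a finger pad.
Only numpy, scipy, OpenCV 4.12 (cv2) and the standard library are available. Lean on these libraries where they do the work, as an engineer would, in place of code of your own. Each camera call takes 0.05 s, during which the arm holds its last target. There are 200 camera calls.

## Task

Slide the cover of the circuit board carrier fully shut over the board, then lock it: put the long slim steel pin through the eyelet on the carrier's side and the eyelet on the cover, and press it home until its head sits against the carrier's eyelet. Leave everything else where it is and let go of the pin.

Things in the scene. Friction and masses are not known exactly. Their poses are not given: they have to be found in the camera images.
- carrier: Fixed black box 240 x 150 mm, 50 mm high; aluminium rails along both long sides reach z 59 mm. Origin: centre of its underside; x along its long side, y across, z up. The half at x < 0 is a closed deck (top at z 50), the half at x > 0 an open compartment.
- eye_mid (a point): Fixed point of the carrier at x 60, y -75, z 72 mm: the middle of its floating eyelet's play. The eyelet, an upright plate 28 mm wide, y -75 (outer face) to -69, top z 87, with a 9 mm hole along y at z 72, rests anywhere up to 6 mm either way along the carrier's x; where is not measured. It slides when pushed (1 N). The pin goes in here, towards the carrier's +y.
- cover_eye (a point): Centre, at the -y face, of the 9 mm hole in the like eyelet plate on the cover (6 mm thick, y -55 to -49, z 72 mm in the carrier's frame). At x 60 mm when fully shut: the carrier's floating eyelet must be drawn in line with it.
- cover (a joint): Grey flat cover, 115 x 134 x 5 mm, top at z 55 mm, sliding on the carrier's top along the carrier's x. 0 = fully shut against its stop, positive = metres open (towards the carrier's -x), up to 0.085. It stays where it is left (about 5 N friction).
- cover_ridge (a point): Middle of the top edge of the upright ridge across the cover (10 mm thick along x, 70 mm long along y, z 55 to 79 mm in the carrier's frame); at x = 12 mm, y = 0 in the carrier's frame when shut. Push it towards the carrier's +x to shut the cover.
- lock_pin: Slim steel pin: shaft 8 mm thick, 80 mm long, tapered tip; head 18 mm wide, 10 mm long. 45 g. Origin on the axis at the head's underside; along body y the shaft runs 0 to 80 mm, the head -10 to 0. Starts level, axis 35 mm above the table, in a fixed rest: two slotted posts (6 mm long, 39 mm tall) centred 11 and 69 mm from the head; between them the shaft is free. Lift straight up.
- spare_pin: Bystander: a thicker, shorter pin (shaft 12 mm by 55 mm, head 22 mm) in a like rest; does not fit. Same origin and axes as the locking pin, axis 37 mm above the table.
- board: Bystander: dark circuit board 85 x 100 x 4 mm lying in the carrier's compartment, origin at its underside's centre.
- screwdriver: Bystander: screwdriver lying on the table, 170 mm long.
- flux_bottle: Bystander: small white bottle, 44 mm wide, 100 mm high.
- loose_board: Bystander: dark circuit board 75 x 95 x 4 mm lying on the table.
- spool: Bystander: steel spool, 60 mm wide, 40 mm high.
- cap_dish: Bystander: blue dish 90 x 70 x 30 mm.
- brush_cup: Bystander: grey cup 64 mm wide, 80 mm high.
There are look-alikes about, which are no part of the job. Leave any green or orange look-alike of the lock_pin alone.

How it is judged:
By the outcome, as a careful person would: the job done as asked, in the order asked, and still so for the second after the job is handed in, with the robot touching nothing.
It also fails if it takes over 72 s, if anything falls off the work surface, if the arm or the gripper's body presses on something with over 40 N, if the wrist force passes 120 N, or if a joint passes its speed limit or range.

## Working session

There is one attempt and no reset: what is moved stays moved. The work goes in short steps, Python scripts to look and compute and a shell command to move; the robot and the scene stay as the last step left them, time stands still between calls to the robot, and variables do not carry over. Pictures are saved under pics/ and viewed, at most 10 in all, crops included, and the job is handed in when it is done.

```bash
mkdir -p pics
cat > h.py <<'E'
import numpy as np, cv2, pickle
from plant import ctrl
from scipy.spatial.transform import Rotation as R
def snap(n,f):
    i=ctrl.camera_info(n); p,d=ctrl.read_camera(n)
    cv2.imwrite(f'pics/{f}.png',p); pickle.dump((i,p,d),open(f'{f}.pkl','wb')); return i,p,d
def ld(f): return pickle.load(open(f+'.pkl','rb'))
def rot(i):
    o=np.array(i['orientation'],float)
    return o if o.shape==(3,3) else R.from_quat(o).as_matrix()
def w(i,u,v,z):
    K=np.array(i['K']); return rot(i)@(np.array([(u-K[0,2])/K[0,0],(v-K[1,2])/K[1,1],1])*z)+np.array(i['origin'])
def onz(i,u,v,h):  # ray hits height h
    o=np.array(i['origin']); a=w(i,u,v,1)-o; return o+a*(h-o[2])/a[2]
def px(i,P):
    K=np.array(i['K']); c=rot(i).T@(np.array(P)-np.array(i['origin'])); return (K@c/c[2])[:2]
def cloud(i,d):
    v,u=np.mgrid[:d.shape[0],:d.shape[1]]; K=np.array(i['K'])
    c=np.stack([(u-K[0,2])/K[0,0]*d,(v-K[1,2])/K[1,1]*d,d],-1); return c@rot(i).T+np.array(i['origin'])
E
python3 - <<'E'
from h import *
for n in ['top','scene']:
    i,p,d=snap(n,n+'0'); print(n,i)
s=ctrl.get_state(); print(s)
E
```

```text
top {'K': array([[404.74891312,   0.        , 283.17785037],
       [  0.        , 404.74891312, 206.58090146],
       [  0.        ,   0.        ,   1.        ]]), 'origin': array([0.44367523, 0.0056507 , 0.96063447]), 'orientation': array([ 0.71300487, -0.69823849,  0.04277948, -0.04750765])}
scene {'K': array([[471.16356093,   0.        , 288.13264908],
       [  0.        , 471.16356093, 220.05658421],
       [  0.        ,   0.        ,   1.        ]]), 'origin': array([1.24358734, 0.71468682, 0.9460986 ]), 'orientation': array([ 0.35006681,  0.84133768, -0.37844372, -0.16243304])}
{'time': 0.1, 'qpos': array([-1.37099847e+00,  2.87126775e-01,  1.57799724e+00,  2.99711539e-05,
        1.27859994e+00, -1.50013757e-01]), 'dq': array([ 9.59276953e-04, -1.86803017e-03, -3.96308950e-03,  8.10073953e-05,
        3.70085025e-04,  1.22988626e-03]), 'joint_efforts': array([ 9.30795832e-04, -4.07298160e+01, -2.93698454e+01, -1.28195820e-04,
        3.41523373e-03,  9.05354426e-06]), 'eef_pos': array([ 0.2312464 , -0.6335377 ,  0.23007042]), 'tcp_rot': array([ 9.84743129e-01,  1.74011019e-01, -1.21820851e-05, -1.06567486e-03]), 'contact_force': array([ 0.30246866,  0.14036006, -0.23632783]), 'wrist_torque': array([0.03150989, 0.02332116, 0.02350494]), 'finger_force': 0.0, 'opening': 0.9989826268263852}
```

View pics/top0.png

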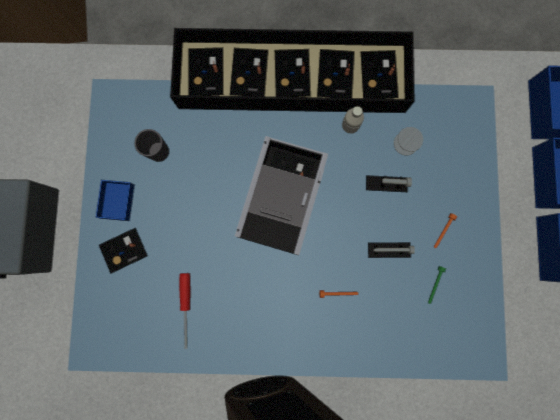

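View pics/scene0.png

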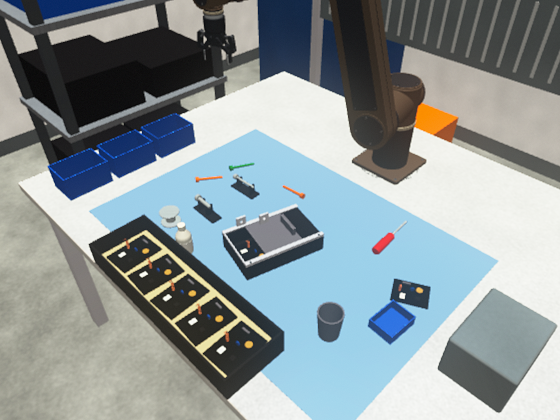

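Run:
```python
from h import *
i,p,d=ld('top0')
a=cv2.resize(p[130:260,230:340],None,fx=4.5,fy=4.5,interpolation=cv2.INTER_CUBIC)
b=cv2.resize(p[160:270,355:425],None,fx=4.5,fy=4.5,interpolation=cv2.INTER_CUBIC)
a=cv2.convertScaleAbs(a,alpha=1.6);b=cv2.convertScaleAbs(b,alpha=1.6)
cv2.imwrite('pics/a.png',a)
c=np.zeros((585,495+315,3),np.uint8);c[:,:495]=a;c[:495,495:]=b
cv2.imwrite('pics/b.png',c[:,:800])
```

```text
(no output)
```

View pics/b.png

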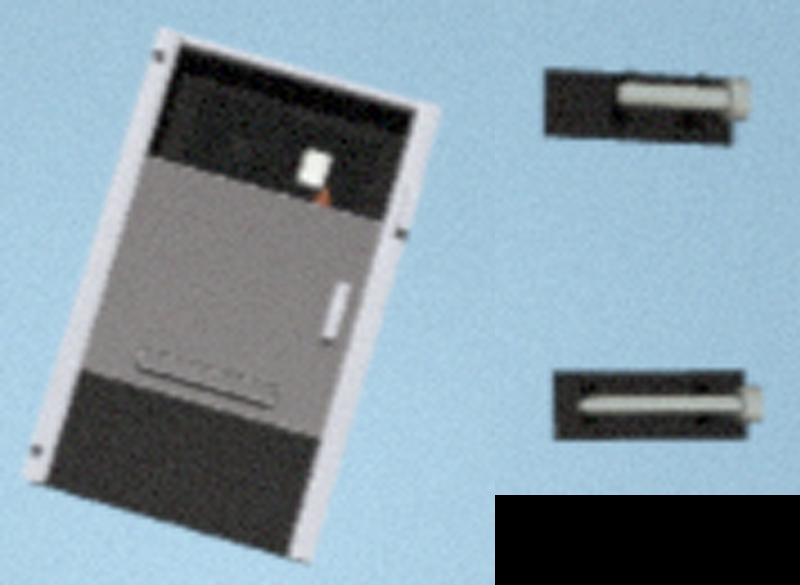

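The picture shows two steel pins. The upper one (crop 620–750, 95) has a thick, short shaft, so it is the spare. The lower one (crop 580–760, 405; full picture ≈ 374–412, 250) is long, slim and tapered, so it is the lock_pin. The green and orange ones elsewhere are look-alikes. The carrier is at crop corners (167,28), (440,105), (28,480), (310,560). The cover is partly open, its ridge near (205,380).

Run:
```python
from h import *
i,p,d=ld('top0')
f=lambda x,y:(230+x/4.5-.4,130+y/4.5-.4)
C=[onz(i,*f(*q),.059) for q in [(167,28),(440,105),(310,560),(28,480)]]
print(np.round(C,4)); c=np.mean(C,0); print('c',c)
for a,b in [(0,1),(3,2),(3,0),(2,1)]: print(np.linalg.norm(C[a]-C[b]))
x=(C[0]+C[1]-C[2]-C[3])[:2]; print('yaw',np.arctan2(x[1],x[0]))
g=lambda x,y:(355+(x-495)/4.5-.4,160+y/4.5-.4)
t,h=onz(i,*g(578,405),.035),onz(i,*g(765,403),.035); print('pin',t,h,np.linalg.norm(t-h))
print('ridge',onz(i,*f(208,378),.079))
P=cloud(i,d); m=(P[...,2]>.045)&(P[...,2]<.1)&(abs(P[...,0]-c[0])<.16)&(abs(P[...,1]-c[1])<.15)
print(m.sum()); r=cv2.minAreaRect(P[m][:,:2].astype(np.float32)); print(r)
```

```text
[[ 0.7226  0.0543  0.059 ]
 [ 0.685  -0.0854  0.059 ]
 [ 0.4543 -0.0232  0.059 ]
 [ 0.4907  0.1169  0.059 ]]
c [0.58813402 0.01565724 0.059     ]
0.1445757711961419
0.14474955495415426
0.2402455915951023
0.23893658138824989
yaw -0.26357689274061463
pin [ 0.46820343 -0.1931125   0.035     ] [ 0.47120143 -0.28736572  0.035     ] 0.09430088199272085
ridge [0.5410371  0.02855398 0.079     ]
5648
((0.5885958075523376, 0.016734972596168518), (0.15044452250003815, 0.2404138147830963), 74.82222747802734)
```

```bash
cat >> h.py <<'E'
C=np.array([.5884,.0162]); Y=-.2635
def car(x,y,c=None,yaw=None):
    c=C if c is None else c; yaw=Y if yaw is None else yaw
    return c+np.array([[np.cos(yaw),-np.sin(yaw)],[np.sin(yaw),np.cos(yaw)]])@np.array([x,y])
def row(xy,z,th):  # th: world angle (rad) of tool x, tool down
    s=ctrl.get_state(); A=R.from_quat(s['tcp_rot'])
    T=R.from_matrix(np.array([[np.cos(th),np.sin(th),0],[np.sin(th),-np.cos(th),0],[0,0,-1]]).astype(float))
    t=A.inv().apply(np.array([*xy,z])-s['eef_pos'])*100; r=(A.inv()*T).as_rotvec()
    print('row',np.round(np.r_[t,r],3))
E
python3 -c "
from h import *
row(car(-.081,0),.2,Y+np.pi/2)"
```

```text
row [ 4.9195e+01 -5.3455e+01  3.1370e+00 -2.0000e-03 -1.0000e-03 -9.5700e-01]
```

```bash
python3 -m crank '[[49.2,-53.5,3.1,-0.002,-0.001,-0.957],[49.2,-53.5,3.1,-0.002,-0.001,-0.957],[49.2,-53.5,3.1,-0.002,-0.001,-0.957],[49.2,-53.5,3.1,-0.002,-0.001,-0.957],[49.2,-53.5,3.1,-0.002,-0.001,-0.957],[49.2,-53.5,3.1,-0.002,-0.001,-0.957],[49.2,-53.5,3.1,-0.002,-0.001,-0.957],[49.2,-53.5,3.1,-0.002,-0.001,-0.957],[49.2,-53.5,3.1,-0.002,-0.001,-0.957],[49.2,-53.5,3.1,-0.002,-0.001,-0.957]]' 0 60
python3 -c "
from h import *
row(car(-.081,0),.2,Y+np.pi/2)"
```

```text
time: 1.1
eef_pos: [0.4231, -0.1707, 0.2097]
tcp_rot: [0.794, 0.608, -0.0, 0.001]
contact_force: [1.9, -0.5, 0.6]
opening: -0.003
finger_force: 0.0
row [ 2.2354e+01  2.9680e+00  9.3800e-01  1.0000e-03  2.0000e-03 -1.0000e-03]
```

```bash
python3 -m crank '[[22.4,3.0,1,0,0,0],[22.4,3.0,1,0,0,0],[22.4,3.0,1,0,0,0],[22.4,3.0,1,0,0,0],[22.4,3.0,1,0,0,0],[22.4,3.0,1,0,0,0],[22.4,3.0,1,0,0,0],[22.4,3.0,1,0,0,0]]'
python3 -c "
from h import *
snap('wrist','w0')
row(car(-.081,0),.063,Y+np.pi/2)"
```

```text
time: 1.9
eef_pos: [0.51, 0.0348, 0.1994]
tcp_rot: [0.794, 0.608, -0.001, 0.001]
contact_force: [0.3, -0.1, -0.7]
opening: 0.001
finger_force: 0.0
row [ 2.9500e-01 -7.1000e-02  1.3652e+01  1.0000e-03  2.0000e-03 -2.0000e-03]
```

View pics/w0.png

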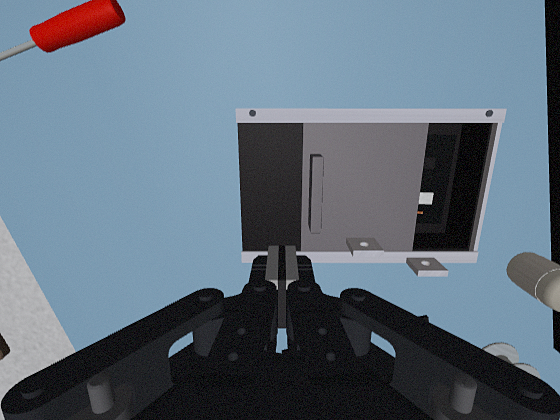

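The wrist view shows the deck at the left, the ridge at (316,193), the cover eyelet at (364,245) and the floating eyelet at (428,265). I'll lower the fingers behind the ridge and push.

```bash
python3 -m crank '[[0.3,-0.1,6,0,0,0],[0.3,-0.1,11,0,0,0],[0.3,-0.1,13.6,0,0,0],[0.3,-0.1,13.6,0,0,0],[0.3,1,13.6,0,0,0],[0.3,2,13.6,0,0,0],[0.3,3,13.6,0,0,0],[0.3,4,13.6,0,0,0]]'
python3 -m crank '[[0,0.6,0,0,0,0],[0,1.2,0,0,0,0],[0,1.8,0,0,0,0],[0,2.2,0,0,0,0],[0,2.6,0,0,0,0],[0,2.9,0,0,0,0]]'
python3 -c "
from h import *
row(car(-.0075,0),.063,Y+np.pi/2)"
```

```text
time: 2.75
eef_pos: [0.5503, 0.0272, 0.0653]
tcp_rot: [0.794, 0.608, -0.001, 0.001]
contact_force: [-6.2, -0.8, -0.7]
opening: 0.001
finger_force: 2.7
time: 3.35
eef_pos: [0.5784, 0.0195, 0.0653]
tcp_rot: [0.794, 0.608, -0.001, 0.001]
contact_force: [-6.3, -0.6, -1.5]
opening: 0.002
finger_force: 2.6
row [-0.059  0.305  0.231  0.001  0.003 -0.   ]
```

```bash
python3 -m crank '[[0,0.2,0,0,0,0],[0,0.3,0,0,0,0],[0,0.4,0,0,0,0],[0,0.4,0,0,0,0]]'; python3 -m crank '[[0,0.1,0,0,0,0],[0,0.2,0,0,0,0],[0,0.2,0,0,0,0]]'
```

```text
time: 3.75
eef_pos: [0.5809, 0.0188, 0.0653]
tcp_rot: [0.794, 0.608, -0.002, -0.0]
contact_force: [-8.6, 0.3, 2.9]
opening: 0.004
finger_force: 4.3
time: 4.05
eef_pos: [0.581, 0.0188, 0.0652]
tcp_rot: [0.794, 0.608, -0.004, -0.002]
contact_force: [-13.3, 0.2, 7.3]
opening: -0.001
finger_force: 7.0
```

```bash
python3 -m crank '[[0,-1.2,0,0,0,0],[0,-1.2,0,0,0,0],[0,-1.2,-5,0,0,0],[0,-1.2,-9,0,0,0],[-3,3,-11,0,0,0],[-7,7,-11,0,0,0],[-8,7,-11,0,0,0],[-8,7,-11,0,0,0],[-8,7,-11,0,0,0]]'
python3 - <<'E'
from h import *
i,p,d=snap('wrist','w1')
print(ctrl.get_state()['eef_pos'])
for n,q in dict(eye=[.06,-.075,.072],cov=[.06,-.055,.072],et=[.06,-.075,.087],ct=[.06,-.055,.087]).items():
    print(n,px(i,[*car(*q[:2]),q[2]]))
u,v=px(i,[*car(.06,-.07),.075]); u,v=int(u),int(v)
c=p[max(0,v-75):v+75,u-100:u+100]; print(max(0,v-75),u-100)
cv2.imwrite('pics/w1c.png',cv2.convertScaleAbs(cv2.resize(c,None,fx=4,fy=4,interpolation=cv2.INTER_CUBIC),alpha=1.4))
E
```

```text
time: 4.95
eef_pos: [0.6303, -0.0767, 0.174]
tcp_rot: [0.794, 0.607, 0.0, 0.001]
contact_force: [-0.6, -0.6, -0.6]
opening: 0.002
finger_force: 0.0
[ 0.62996041 -0.07596908  0.1736964 ]
eye [276.00211549 203.78342322]
cov [275.8401438  180.05500857]
et [275.69705247 208.92446805]
ct [275.51773777 183.85055311]
123 175
```

View pics/w1c.png

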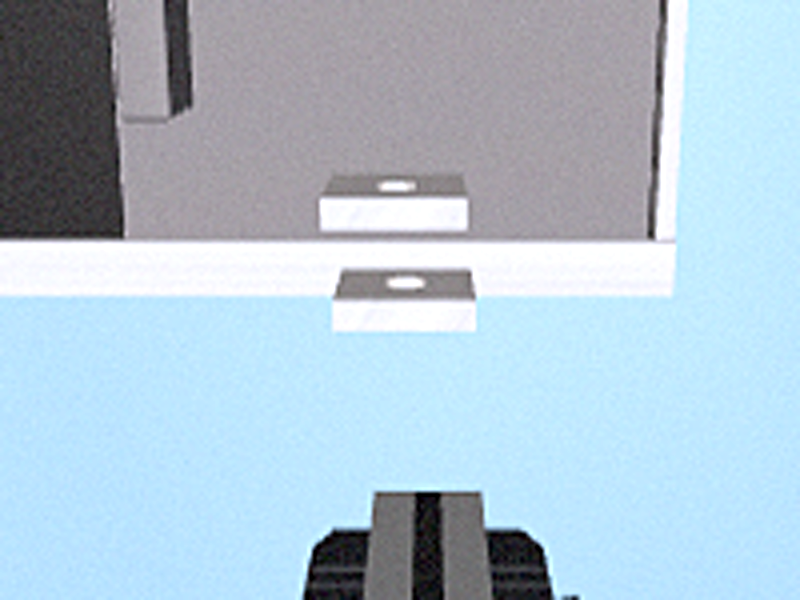

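The crop shows the +y faces and tops of both plates. The cover plate's top spans x 319–468, rows 197–231. The floating plate's top spans x 332–476, rows 298–331. The rail end corner is at (674,297).

```bash
cat >> h.py <<'E'
def inv(xy):
    return np.array([[np.cos(Y),np.sin(Y)],[-np.sin(Y),np.cos(Y)]])@(np.array(xy)[:2]-C)
E
python3 - <<'E'
from h import *
i,p,d=ld('w1')
f=lambda x,y:(175+x/4-.4,123+y/4-.4)
for n,q,z in [('cov',(319,231),.087),('cov',(468,231),.087),('cov',(319,197),.087),('cov',(468,197),.087),('fl',(332,331),.087),('fl',(476,331),.087),('fl',(334,298),.087),('fl',(475,298),.087),('rail',(674,297),.059),('railin',(674,241),.059)]:
    P=onz(i,*f(*q),z); print(n,np.round(P,4),np.round(inv(P)*1000,1))
print('tcp',inv(ctrl.get_state()['eef_pos'])*1000, 'push',inv([.581,.0188])*1000, 'cam',i['origin'])
# pin
row([.4702,-.262],.15,np.pi/2+.03)
E
```

```text
cov [ 0.6172 -0.0457  0.087 ] [ 43.9 -52.3]
cov [ 0.6446 -0.0531  0.087 ] [ 72.3 -52.3]
cov [ 0.619  -0.0394  0.087 ] [ 44.1 -45.7]
cov [ 0.6462 -0.0468  0.087 ] [ 72.2 -45.8]
fl [ 0.6139 -0.0653  0.087 ] [ 45.9 -72.1]
fl [ 0.6411 -0.0727  0.087 ] [ 74.  -72.1]
fl [ 0.6162 -0.0591  0.087 ] [ 46.4 -65.4]
fl [ 0.6425 -0.0662  0.087 ] [ 73.7 -65.5]
rail [ 0.6836 -0.0845  0.059 ] [118.1 -72.5]
railin [ 0.6861 -0.0724  0.059 ] [117.5 -60.1]
tcp [ 64.13240778 -78.16291608] push [-7.82178314  0.58284524] cam [ 0.64862822 -0.00750032  0.31543511]
row [-2.2124e+01 -1.0571e+01  2.3870e+00  1.0000e-03  1.0000e-03 -2.9400e-01]
```

Run:
```python
from h import *
i,p,d=ld('w1'); s=ctrl.get_state(); A=R.from_quat(s['tcp_rot'])
for t in [(0,0,0),(.011,0,0),(.009,0,0),(.011,.0135,0),(.011,0,-.02),(-.011,0,0)]: print(t,px(i,s['eef_pos']+A.apply(t)))
print('seen seam',175+427/4,123+491/4, 'corners',175+373/4,175+483/4)
P=cloud(i,d); uu,vv=281,250
print(d[vv-6:vv+8,275],P[vv,275],s['eef_pos'])
```

```text
(0, 0, 0) [280.94759184 262.98421521]
(0.011, 0, 0) [280.91293213 243.06431895]
(0.009, 0, 0) [280.91933666 246.74517788]
(0.011, 0.0135, 0) [307.78876715 243.03086749]
(0.011, 0, -0.02) [280.8579894  260.88259185]
(-0.011, 0, 0) [280.98091831 282.13785479]
seen seam 281.75 245.75 corners 268.25 295.75
[0.34089342 0.34124172 0.1491485  0.14860806 0.14593017 0.14642939
 0.14404587 0.14286266 0.14243592 0.14168167 0.1407472  0.13987987
 0.13853855 0.13705957] [ 0.63021251 -0.06432535  0.18276484] [ 0.62996041 -0.07596908  0.1736964 ]
```

```bash
cat >> h.py <<'E'
C=car(-.002,.0028)
E
python3 -c "
from h import *
row([.469,-.249],.15,np.pi/2+.03)"
```

```text
row [-2.0901e+01 -1.1026e+01  2.3850e+00  1.0000e-03  1.0000e-03 -2.9400e-01]
```

```bash
python3 -m crank '[[-21,-11,2,0,0,-0.294],[-21,-11,2,0,0,-0.294],[-21,-11,2,0,0,-0.294],[-21,-11,2,0,0,-0.294],[-21,-11,2,0,0,-0.294],[-21,-11,2,0,0,-0.294],[-21,-11,2,0,0,-0.294],[-21,-11,2,0,0,-0.294],[-21,-11,2,0,0,-0.294]]' 0.6 60
python3 - <<'E'
from h import *
i,p,d=snap('wrist','w2')
s=ctrl.get_state();print(s['eef_pos'])
q=[px(i,P) for P in ([.470,-.284,.035],[.467,-.190,.035])]; print(q)
u,v=np.mean(q,0).astype(int); y0,x0=max(0,v-75),max(0,u-100); print(y0,x0)
cv2.imwrite('pics/w2c.png',cv2.convertScaleAbs(cv2.resize(p[y0:y0+150,x0:x0+200],None,fx=4,fy=4,interpolation=cv2.INTER_CUBIC),alpha=1.4))
E
```

```text
time: 5.9
eef_pos: [0.4702, -0.2494, 0.1544]
tcp_rot: [0.696, 0.718, -0.0, 0.001]
contact_force: [0.9, -0.4, 0.2]
opening: 0.601
finger_force: 0.0
[ 0.47020322 -0.24953679  0.15433314]
[array([279.88514494, 238.75555349]), array([279.7745928 , 133.75671834])]
111 179
```

View pics/w2c.png

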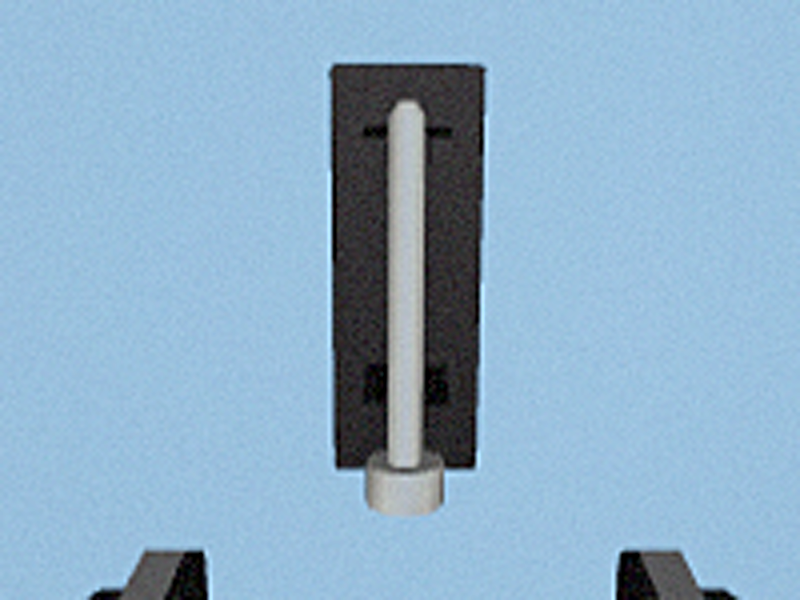

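The crop shows the slim tapered pin: tip at (406,100), head underside near (404.5,463), posts at rows ~130 and ~385.

Run:
```python
from h import *
i,p,d=ld('w2')
f=lambda x,y:(179+x/4-.4,111+y/4-.4)
t=onz(i,*f(406.5,100),.035);h=onz(i,*f(404.7,463),.035)
print(t,h,np.linalg.norm(t-h)); a=(t-h)/np.linalg.norm(t-h); th=np.arctan2(a[1],a[0]); print(th-np.pi/2)
g=h+a*.027; print(g)
row(g[:2],.08,th); row(g[:2],.017,th)
```

```text
[ 0.46742218 -0.19148544  0.035     ] [ 0.46952529 -0.27189299  0.035     ] 0.08043504403353158
0.02614968681536234
[ 0.46881933 -0.24490222  0.035     ]
row [ 4.830e-01 -1.310e-01  7.432e+00  1.000e-03  2.000e-03  6.000e-03]
row [ 4.9600e-01 -1.3700e-01  1.3732e+01  1.0000e-03  2.0000e-03  6.0000e-03]
```

```bash
python3 -m crank '[[0.5,-0.1,5,0,0,0.006],[0.5,-0.1,9,0,0,0.006],[0.5,-0.1,12.5,0,0,0.006],[0.5,-0.1,13.7,0,0,0.006],[0.5,-0.1,13.7,0,0,0.006],[0.5,-0.1,13.7,0,0,0.006]]' 0.6
python3 -m crank '[[0,0,0,0,0,0],[0,0,0,0,0,0],[0,0,0,0,0,0],[0,0,0,0,0,0],[0,0,0,0,0,0]]' 0 60
```

```text
time: 6.55
eef_pos: [0.4696, -0.2465, 0.0186]
tcp_rot: [0.698, 0.716, -0.0, 0.002]
contact_force: [-0.4, -0.0, -0.4]
opening: 0.6
finger_force: 0.0
time: 7.05
eef_pos: [0.4691, -0.2466, 0.0185]
tcp_rot: [0.699, 0.716, -0.0, 0.002]
contact_force: [0.4, 1.0, 6.6]
opening: 0.065
finger_force: 58.7
```

```bash
python3 -m crank '[[0,0,-2,0,0,0],[0,0,-5,0,0,0],[0,0,-9,0,0,0],[0,0,-12,0,0,0],[0,0,-12,0,0,0]]'
python3 -c "
from h import *
row(car(.062,-.15),.12,Y+np.pi/2)"
```

```text
time: 7.55
eef_pos: [0.4708, -0.2477, 0.1424]
tcp_rot: [0.699, 0.716, 0.0, 0.006]
contact_force: [-0.3, -0.1, -1.1]
opening: 0.066
finger_force: 59.1
row [1.0303e+01 1.3956e+01 2.2680e+00 1.0000e-02 7.0000e-03 2.8800e-01]
```

```bash
python3 -m crank '[[10.3,14,2.3,0,0,0.288],[10.3,14,2.3,0,0,0.288],[10.3,14,2.3,0,0,0.288],[10.3,14,2.3,0,0,0.288],[10.3,14,2.3,0,0,0.288],[10.3,14,2.3,0,0,0.288],[10.3,14,2.3,0,0,0.288],[10.3,14,2.3,0,0,0.288]]'
python3 -c "
from h import *
row(car(.062,-.15),.0555,Y+np.pi/2);print(ctrl.get_state())"
```

```text
time: 8.35
eef_pos: [0.6048, -0.1403, 0.1138]
tcp_rot: [0.794, 0.607, -0.001, 0.001]
contact_force: [0.2, -0.1, 0.1]
opening: 0.062
finger_force: 59.1
row [-2.700e-02  3.380e-01  5.831e+00  1.000e-03  2.000e-03 -2.000e-03]
{'time': 8.35, 'qpos': array([-0.39046989,  0.28762109,  1.80245781, -0.00198464,  1.05074562,
       -0.12397296]), 'dq': array([-1.46536539e-03, -5.24648081e-03, -5.97276372e-03,  3.52075479e-03,
        4.13568982e-05,  6.63243318e-04]), 'joint_efforts': array([ 2.61874823e-01, -3.76529288e+01, -2.64224857e+01,  2.71102181e-03,
       -6.60746682e-04, -9.72863927e-04]), 'eef_pos': array([ 0.60479213, -0.14028646,  0.11381085]), 'tcp_rot': array([ 7.94481479e-01,  6.07287650e-01, -5.50388931e-04,  7.65799541e-04]), 'contact_force': array([ 0.24671995, -0.13775576,  0.09653626]), 'wrist_torque': array([-0.00055231,  0.02587213, -0.02300533]), 'finger_force': 59.12941217422485, 'opening': 0.06190372623236846}
```

```bash
python3 -m crank '[[0,0.3,3,0,0,-0.002],[0,0.3,5,0,0,-0.002],[0,0.3,5.8,0,0,-0.002],[0,0.3,5.8,0,0,-0.002],[0,0.3,5.8,0,0,-0.002],[0,0.3,5.8,0,0,-0.002]]'
python3 - <<'E'
from h import *
i,p,d=snap('wrist','w3')
row(car(.062,-.15),.0555,Y+np.pi/2); print(ctrl.get_state()['eef_pos'])
q=[px(i,[*car(.062,y),.072]) for y in (-.09,-.055)]; print(q)
u,v=np.mean(q,0).astype(int); y0,x0=max(0,v-75),max(0,u-100); print(y0,x0)
cv2.imwrite('pics/w3c.png',cv2.convertScaleAbs(cv2.resize(p[y0:y0+150,x0:x0+200],None,fx=4,fy=4,interpolation=cv2.INTER_CUBIC),alpha=1.4))
E
```

```text
time: 8.95
eef_pos: [0.6096, -0.141, 0.0578]
tcp_rot: [0.794, 0.609, 0.0, 0.002]
contact_force: [0.1, 0.6, -1.3]
opening: 0.066
finger_force: 59.1
row [-0.108 -0.141  0.224  0.004  0.002  0.001]
[ 0.60962065 -0.14086618  0.05774603]
[array([278.94522175, 150.49801559]), array([278.84470183,  57.45242894])]
28 178
```

View pics/w3c.png

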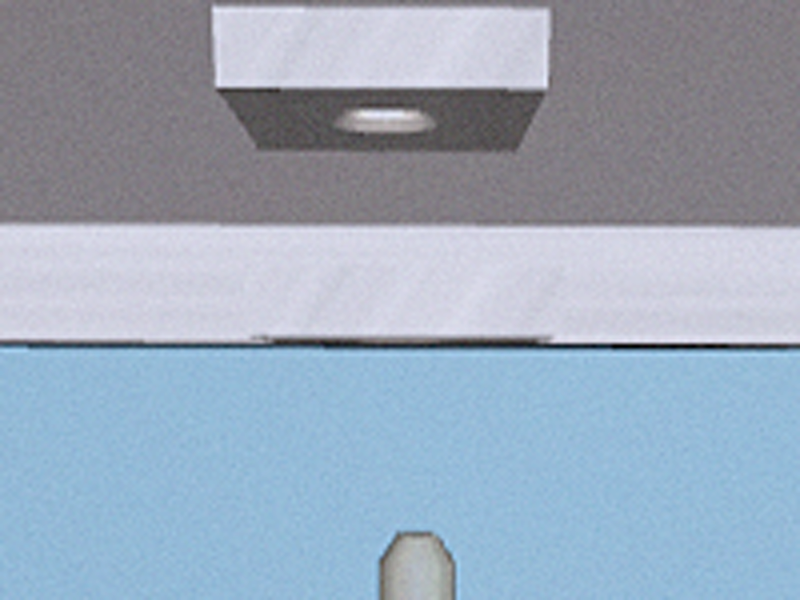

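Run:
```python
from h import *
i,p,d=ld('w3')
f=lambda x,y:(178+x/4-.4,28+y/4-.4)
for n,q,z in [('tip',(417,532),.0743),('pin',(417,590),.0743),('covL',(213,8),.087),('covR',(550,8),.087),('covL-',(217,88),.087),('covR-',(547,88),.087),('hole',(385,120),.072),('flL',(262,340),.087),('flR',(552,340),.087),('rail_out',(400,344),.059)]:
    print(n,np.round(inv(onz(i,*f(*q),z))*1000,1))
s=ctrl.get_state(); print('tcp',inv(s['eef_pos'])*1000, R.from_quat(s['tcp_rot']).as_euler('xyz'))
```

```text
tip [ 63.2 -93.9]
pin [ 63.2 -99.9]
covL [ 46.3 -49.3]
covR [ 74.  -49.3]
covL- [ 46.4 -55.3]
covR- [ 73.9 -55.2]
hole [ 60.1 -55.1]
flL [ 49.5 -75.3]
flR [ 75.  -75.3]
rail_out [ 61.4 -75.2]
tcp [  63.39787309 -148.91776532] [3.13751358e+00 2.07913663e-03 1.30862309e+00]
```

```bash
python3 -m crank '[[0,-0.12,0.2,0,0,0],[0.5,-0.12,0.2,0,0,0],[1,-0.12,0.2,0,0,0],[1.3,-0.12,0.2,0,0,0],[1.3,-0.12,0.2,0,0,0]]'
python3 -c "
from h import *
row(car(.0621,-.133),.0555,Y+np.pi/2)"
```

```text
time: 9.5
eef_pos: [0.611, -0.1268, 0.0541]
tcp_rot: [0.793, 0.609, -0.0, 0.001]
contact_force: [1.0, -0.7, -0.1]
opening: 0.063
finger_force: 59.1
row [ 0.196  0.102 -0.142  0.001  0.002  0.002]
```

```bash
for k in 1 2 3; do python3 -m crank '[[0,0,0,0,0,0]]' | sed -n 1,4p; python3 -c "
from h import *
s=ctrl.get_state();print(inv(s['eef_pos'])*1000)"; done; python3 -m crank '[[0,0,0,0,0,0],[0,0,0,0,0,0],[0,0,0,0,0,0],[0,0,0,0,0,0]]'; python3 -c "
from h import *
row(car(.0621,-.133),.0555,Y+np.pi/2)"
```

```text
time: 9.6
eef_pos: [0.6109, -0.1273, 0.0541]
tcp_rot: [0.793, 0.609, -0.0, 0.001]
contact_force: [0.1, -0.3, -0.5]
[  61.13137309 -135.44888991]
time: 9.7
eef_pos: [0.6109, -0.1275, 0.0541]
tcp_rot: [0.793, 0.609, -0.0, 0.001]
contact_force: [0.7, -0.5, -1.4]
[  61.16969979 -135.68561989]
time: 9.8
eef_pos: [0.6109, -0.1276, 0.0541]
tcp_rot: [0.793, 0.609, -0.0, 0.001]
contact_force: [0.8, 0.6, -0.4]
[  61.14386078 -135.79822621]
time: 10.2
eef_pos: [0.6109, -0.1276, 0.0541]
tcp_rot: [0.793, 0.609, -0.0, 0.001]
contact_force: [-0.6, -0.2, -0.9]
opening: 0.062
finger_force: 59.1
row [ 0.273  0.097 -0.142  0.001  0.002  0.001]
```

```bash
python3 -m crank '[[0,0.11,-0.14,0,0,0.001],[0,0.11,-0.14,0,0,0.001],[0,0.11,-0.14,0,0,0.001],[0.2,0.11,-0.14,0,0,0.001],[0.4,0.11,-0.14,0,0,0.001],[0.4,0.11,-0.14,0,0,0.001]]'
python3 -c "
from h import *
s=ctrl.get_state();print(inv(s['eef_pos'])*1000,s['eef_pos'][2])"
python3 -m crank '[[0.2,0,0,0,0,0],[0.4,0,0,0,0,0],[0.4,0,0,0,0,0]]'
python3 -c "
from h import *
s=ctrl.get_state();print(inv(s['eef_pos'])*1000,s['eef_pos'][2])"
```

```text
time: 10.8
eef_pos: [0.613, -0.1236, 0.0554]
tcp_rot: [0.794, 0.608, -0.0, 0.001]
contact_force: [0.4, 0.4, -0.2]
opening: 0.064
finger_force: 59.1
[  62.13510005 -131.33071064] 0.05539441126267192
time: 11.1
eef_pos: [0.6141, -0.1198, 0.0555]
tcp_rot: [0.794, 0.608, -0.0, 0.001]
contact_force: [0.3, 0.5, -0.5]
opening: 0.063
finger_force: 59.1
[  62.20384857 -127.37164837] 0.055467283757292624
```

```bash
python3 -m crank '[[0.3,0,0,0,0,0],[0.6,0,0,0,0,0],[0.9,0,0,0,0,0],[0.9,0,0,0,0,0]]'
python3 -m crank '[[0,-0.1,0,0,0,0],[0,-0.19,0,0,0,0],[0,-0.19,0,0,0,0],[0,-0.19,0,0,0,0]]'
python3 -c "
from h import *
s=ctrl.get_state();print(inv(s['eef_pos'])*1000,s['eef_pos'][2])
snap('wrist','w4');i,p,d=ld('w4')
u,v=px(i,[*car(.0602,-.062),.075]).astype(int); y0,x0=max(0,v-75),max(0,u-100); print(y0,x0)
cv2.imwrite('pics/w4c.png',cv2.convertScaleAbs(cv2.resize(p[y0:y0+150,x0:x0+200],None,fx=4,fy=4,interpolation=cv2.INTER_CUBIC),alpha=1.4))"
```

```text
time: 11.5
eef_pos: [0.6164, -0.1109, 0.0554]
tcp_rot: [0.794, 0.609, -0.0, 0.001]
contact_force: [0.2, 0.5, -0.4]
opening: 0.064
finger_force: 59.1
time: 11.9
eef_pos: [0.6147, -0.111, 0.0556]
tcp_rot: [0.794, 0.608, -0.0, 0.001]
contact_force: [0.8, 0.5, -0.5]
opening: 0.066
finger_force: 59.1
[  60.47545427 -118.7347946 ] 0.055593892248968275
82 181
```

View pics/w4c.png

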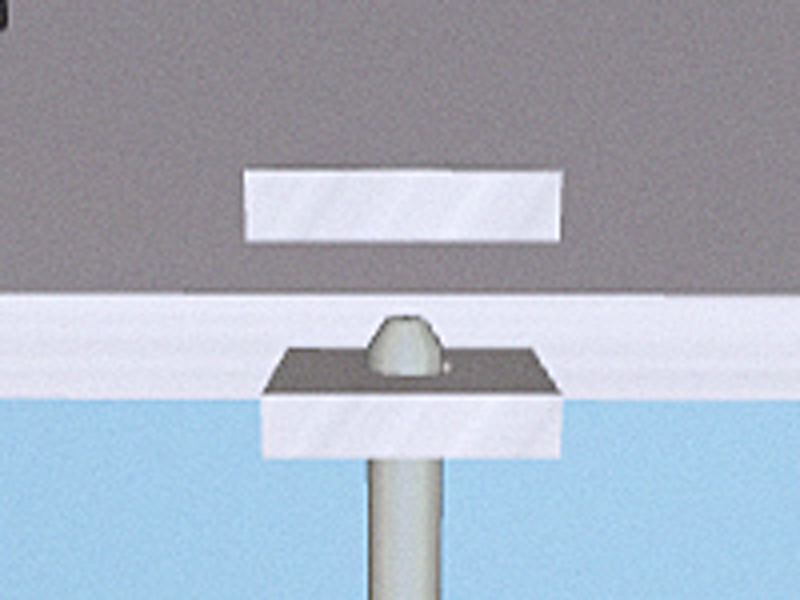

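The pin tip (406,318) has passed through the floating eyelet and lines up with the cover plate (centre 403). I'll go on.

```bash
python3 -m crank '[[0.3,-0.02,0,0,0,0],[0.6,-0.02,0,0,0,0],[0.9,-0.02,0,0,0,0],[1.2,-0.02,0,0,0,0],[1.2,-0.02,0,0,0,0]]'
python3 -m crank '[[0.3,0,0,0,0,0],[0.6,0,0,0,0,0],[0.8,0,0,0,0,0],[0.8,0,0,0,0,0]]'
python3 -c "
from h import *
s=ctrl.get_state();print(inv(s['eef_pos'])*1000,s['eef_pos'][2])"
```

```text
time: 12.45
eef_pos: [0.6176, -0.0986, 0.0555]
tcp_rot: [0.794, 0.608, -0.0, 0.001]
contact_force: [1.3, 0.6, 0.0]
opening: 0.066
finger_force: 59.2
time: 12.85
eef_pos: [0.6196, -0.0911, 0.0554]
tcp_rot: [0.794, 0.608, -0.0, 0.001]
contact_force: [2.5, -0.1, -0.1]
opening: 0.069
finger_force: 59.2
[ 60.10752969 -98.21884599] 0.05541885765321917
```

```bash
python3 -m crank '[[0.3,0,0,0,0,0],[0.6,0,0,0,0,0],[0.7,0,0,0,0,0],[0.7,0,0,0,0,0]]'
python3 -m crank '[[0,0,0,0,0,0],[0,0,0,0,0,0],[0,0,0,0,0,0],[0,0,0,0,0,0]]' 0.6
python3 -m crank '[[-2,0,0,0,0,0],[-4,0,0,0,0,0],[-5.8,0,0,0,0,0],[-5.8,0,0,0,0,0],[-5.8,0,0,0,0,0]]' 0.6
python3 -m crank '[[0,0,-0.3,0,0,0],[0,0,-0.3,0,0,0],[0,0,-0.3,0,0,0],[0,0,-0.3,0,0,0]]' 0 60
python3 - <<'E'
from h import *
s=ctrl.get_state();print(inv(s['eef_pos'])*1000,s['eef_pos'][2])
i,p,d=snap('wrist','w5')
u,v=px(i,[*car(.0602,-.095),.075]).astype(int); y0,x0=max(0,v-75),max(0,u-100); print(y0,x0)
cv2.imwrite('pics/w5c.png',cv2.convertScaleAbs(cv2.resize(p[y0:y0+150,x0:x0+200],None,fx=4,fy=4,interpolation=cv2.INTER_CUBIC),alpha=1.4))
E
```

```text
time: 13.25
eef_pos: [0.6214, -0.0845, 0.0554]
tcp_rot: [0.794, 0.608, -0.0, 0.001]
contact_force: [0.7, 0.1, -0.7]
opening: 0.068
finger_force: 59.2
time: 13.65
eef_pos: [0.6212, -0.0847, 0.0553]
tcp_rot: [0.794, 0.608, -0.0, 0.001]
contact_force: [0.0, 0.1, -0.1]
opening: 0.603
finger_force: 0.0
time: 14.15
eef_pos: [0.6062, -0.141, 0.0555]
tcp_rot: [0.794, 0.608, -0.0, 0.001]
contact_force: [-0.4, -0.3, -0.7]
opening: 0.603
finger_force: 0.0
time: 14.55
eef_pos: [0.6064, -0.1403, 0.0585]
tcp_rot: [0.794, 0.609, -0.0, 0.001]
contact_force: [-0.2, 0.6, 0.2]
opening: 0.002
finger_force: 0.0
[  60.11871396 -149.21834498] 0.05853126640083839
87 182
```

View pics/w5c.png

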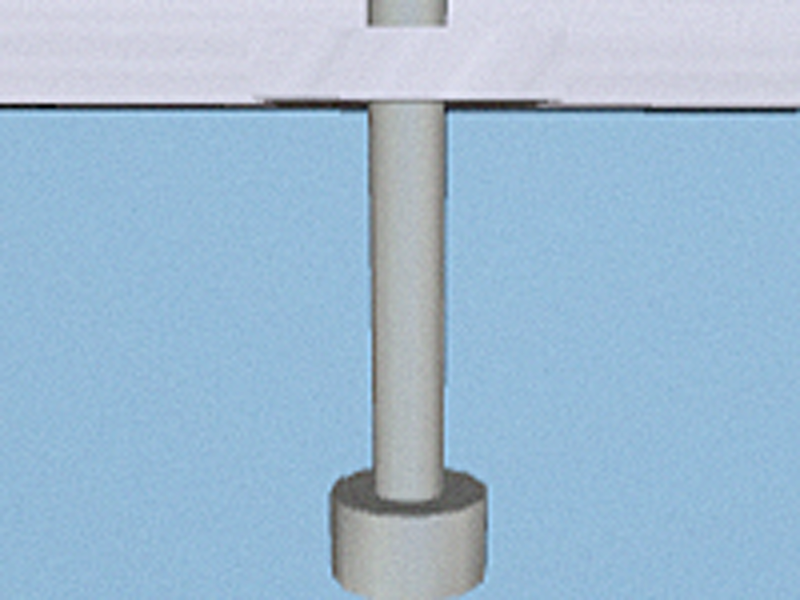

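The pin hangs in both eyelets, its head at (408,540), directly ahead of the closed fingers. I'll push it home.

```bash
python3 -m crank '[[0.6,0,0,0,0,0],[1.2,0,0,0,0,0],[1.8,0,0,0,0,0],[2.4,0,0,0,0,0],[3.0,0,0,0,0,0],[3.6,0,0,0,0,0],[4.2,0,0,0,0,0],[4.6,0,0,0,0,0],[4.6,0,0,0,0,0]]'
python3 -c "
from h import *
s=ctrl.get_state();print(inv(s['eef_pos'])*1000,s['eef_pos'][2])"
python3 -m crank '[[0.2,0,0,0,0,0],[0.4,0,0,0,0,0],[0.5,0,0,0,0,0],[0.5,0,0,0,0,0]]'
python3 -c "
from h import *
s=ctrl.get_state();print(inv(s['eef_pos'])*1000,s['eef_pos'][2])"
```

```text
time: 15.5
eef_pos: [0.6182, -0.0949, 0.058]
tcp_rot: [0.794, 0.608, 0.0, 0.0]
contact_force: [0.3, -0.7, -0.0]
opening: 0.003
finger_force: 0.0
[  59.69901973 -102.34717596] 0.057981288029332306
time: 15.9
eef_pos: [0.6195, -0.0912, 0.0583]
tcp_rot: [0.794, 0.608, -0.0, 0.001]
contact_force: [0.2, 0.2, 0.4]
opening: 0.002
finger_force: 0.0
[ 59.99279809 -98.42292939] 0.05825459404539082
```

```bash
python3 -m crank '[[0.1,0,0,0,0,0],[0.2,0,0,0,0,0],[0.3,0,0,0,0,0],[0.3,0,0,0,0,0]]'
python3 -m crank '[[0.1,0,0,0,0,0],[0.2,0,0,0,0,0],[0.2,0,0,0,0,0]]'
python3 -c "
from h import *
s=ctrl.get_state();print(inv(s['eef_pos'])*1000,s['eef_pos'][2])"
```

```text
time: 16.3
eef_pos: [0.6198, -0.0897, 0.0583]
tcp_rot: [0.794, 0.609, -0.001, 0.001]
contact_force: [-2.2, -3.4, 0.6]
opening: 0.0
finger_force: 2.5
time: 16.6
eef_pos: [0.6199, -0.0896, 0.0584]
tcp_rot: [0.793, 0.609, -0.003, 0.002]
contact_force: [-4.5, -10.0, 0.4]
opening: 0.001
finger_force: 5.2
[ 59.93575798 -96.7558964 ] 0.05841439343845371
```

The head is against the eyelet: motion has stopped at the expected place and the force has risen to 11 N. I'll back off and check.

```bash
python3 -m crank '[[-1.5,0,0,0,0,0],[-4,0,0,0,0,0],[-6,0,-2,0,0,0],[-6,0,-6,0,0,0],[-6,0,-10,0,0,0],[-6,0,-12,0,0,0],[-6,0,-12,0,0,0],[-6,0,-12,0,0,0]]'
python3 - <<'E'
from h import *
i,p,d=snap('wrist','w6'); snap('top','top1')
u,v=px(i,[*car(.03,-.05),.075]).astype(int); y0,x0=max(0,v-75),max(0,u-100); print(y0,x0)
cv2.imwrite('pics/w6c.png',cv2.convertScaleAbs(cv2.resize(p[y0:y0+150,x0:x0+200],None,fx=4,fy=4,interpolation=cv2.INTER_CUBIC),alpha=1.4))
E
```

```text
time: 17.4
eef_pos: [0.6049, -0.1442, 0.178]
tcp_rot: [0.794, 0.608, 0.0, 0.001]
contact_force: [-0.5, -0.8, -0.3]
opening: 0.002
finger_force: 0.0
0 141
```

View pics/w6c.png

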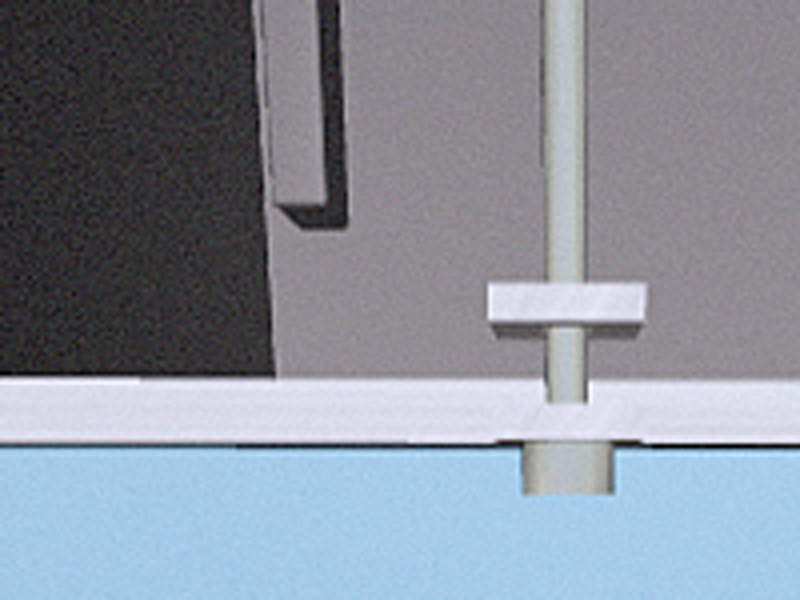

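The pin runs through both eyelets, its head at (568,470) is flush against the carrier's plate, and the cover is shut.

```bash
python3 -c "
from plant import ctrl
print(ctrl.sign_off())"
```

```text
the job is handed in; nothing more can be done
None
```

The cover is fully shut, and the slim steel pin is through both eyelets with its head against the carrier's eyelet and released; handed in at about 17.5 s, no verdict returned.

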